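Roll the plain mill roll up onto its cradle

ROBOT

A 7-joint arm with a two-finger parallel gripper is mounted at the origin on the work surface. World frame = base frame: x ahead of the robot, y to its left, z up, the work surface at z = 0. Lengths are in mm, angles in rad, forces in N, time in s.
With the tool pointing down it reaches from about 400 to 875 mm from the base axis. Payload 6.5 kg.
Tool frame: the origin (TCP) lies at the centre of the arm's flange, where the gripper is bolted on; the fingertips stand 166 mm ahead of it and the grasp point (between the pads) lies r.grasp_offset ahead of it (r.grasp_offset is the distance from the TCP to the grasp point, in mm); z points along the fingers, y is the line along which they close (so a half turn about z gives the same grasp; the last joint's range is limited). The gripper opens to 88 mm and grips with 3 to 60 N. Pads are 18 mm wide; open, the fingers measure 123 mm over their backs; the gripper's body (75 mm by 187 mm) begins 45 mm behind the grasp point.
Start: joints at [-1.255, 0.536, -0.004, 1.538, 0.003, 1.067, -0.071], TCP at [242.175, 603.193, 404.716] pointing down, gripper open.
Joint ranges: [-2.7, 2.7], [-0.37, 2.16], [-1.27, 1.26], [0.24, 2.4], [-1.31, 4.45], [0.19, 1.91], [-2.76, 2.76]. Speed limits (rad/s): [2.39, 2.39, 3.14, 3.14, 3.14, 3.14, 3.14].

INTERFACE

Orientations are given as a unit quaternion [x, y, z, w].
In Python, from plant import r, viewer gives the robot as it stands.
- The arm moves only by the shell command python3 -m crank 'ROWS' [FORCE]. ROWS is JSON, a list of rows, each a list of 7 numbers: the shift along the tool's x, y, z in mm, then the turn, a rotation vector about the tool's x, y, z in rad, then the closure, from 0 (fully open) to 1 (shut). In form: [[tx, ty, tz, wx, wy, wz, hand], ...]. A call has 1 to 12 rows; each row shifts and turns the commanded pose from where the row before left it, along the tool's axes as they then stand; what a row does not reach is not made up. A row lasts 1/12 s, in which the tool goes at most 41.7 mm and 7.16 degrees, less where a joint would pass 70% of its speed; a pose out of reach is approached as far as the arm can. A call is refused whole if a number of a shift passes 41.7 or a number of a turn 0.125, either way. A call with a gripper value outside its range is refused whole. The fingers move at their own pace and stop on an object; FORCE is the grip in N (left out, the last holds). Time passes only in rows, so rows that do not move let the fingers close. It gives the time, the measured TCP pose, the force, the opening and the grip force at its end, in the units of the state.
- r.sense(): the state, without advancing time (a new reading comes with each control period).
- viewer.capture(name): name is "side" or "top" or "wrist"; returns (picture, depth): 384x512x3 uint8, red, green, blue; 384x512 float32, mm along the optical axis (not along the pixel's ray), 0 where there is no reading.
- viewer.camera_model(name): a dict with "fovy" (degrees; the focal length in pixels is half the picture's height over the tangent of half this angle, whatever the lens; pixels are square), "cx", "cy" (the principal point, pixels), "pose" (4x4, takes a point from camera to world coordinates). Camera axes: x right, y down, z forward; pixel columns grow to the right and rows downward; lengths in mm; the calibration is good to about 2 mm. A picture is of the moment at which its call begins: read the wrist's pose just before it. camera_model takes no time and is no camera call; for the wrist camera it gives the pose at the moment of the call.
- r.hand_in(): hands the job in; it is judged then, once.
The state is a dict: "clock": time; "q": joint angles; "qvel": joint speeds; "joint_efforts": joint torques, N m; "ee_pos": TCP position; "ee_rot": TCP orientation; "contact_force": force on the tool from outside, world axes, zero at the start; "wrist_torque": the same for the moment, N m; "finger_gap": opening from 0.0 (shut) to 1.0 (fully open); "grip_force": force on a finger pad.
Only numpy, scipy, OpenCV 4.12 (cv2) and the standard library are available. Lean on these libraries where they do the work, as an engineer would, in place of code of your own. Each camera call takes 0.05 s, during which the arm holds its last target. There are 200 camera calls.

TASK

Two rolls for the jeweller's rolling mill lie at the foot of the wooden ramp. With the fingertips, gently and steadily push the smooth plain one up its lane until it drops into the cradle against the stop at the top; keep behind it all the way so that it never runs free or rolls back, and never grip or lift it. Leave the grooved roll and everything else on the bench where it is, and finish with the hand clear.

Things in the scene. Friction and masses are not known exactly. Their poses are not given: they have to be found in the camera images.
- plain_roll: smooth, slippery polished steel mill roll, to be pushed: barrel 44 mm diameter, 64 mm long, plus a 20 mm diameter journal sticking out 13 mm at each end (90 mm overall); 0.5 to 0.9 kg, free to roll. Origin at its centre; its y axis is the roll's axis, lying across the ramp (along ramp y). Starts at the foot of either lane, in mid-lane, against the low lip.
- grooved_roll: the other roll, to be left alone at the foot of the other lane: same overall size but with three deep grooves (5.5 mm deep, 11 mm wide) round its barrel. Origin at its centre, y axis along its axis.
- ramp: fixed wooden two-lane ramp, 224 mm long (x) by 220 mm wide (y). Origin on the bench; z up, x points up the ramp, away from the robot, turned up to 0.35 rad either way. Lanes are 98 mm wide, centred at y = -53 and +53 mm, between 8 mm thick side strips 20 mm above the deck. Rolls start with centres at x = -106, z = 37.7 mm. A roll let go on the slope rolls back.
- slope (a point): middle of the deck's lower edge, at ramp (-115, 0, 14) mm; x runs up along the flat 9 degree (0.157 rad) deck to the crest at x = 165 mm (ramp x = 48, z = 39.8 mm), y as ramp y, z square to the deck. A roll on the deck has its centre at z = 22 mm here, at the start x = 13 mm. Behind this edge a lip 8 mm long stands 4 mm above the deck; behind the lip is open bench.
- home (a point): at ramp (62.7, 0, 56.8) mm, axes as the ramp. A roll in the cradle has its centre at this x (within 1 mm) and z, at its lane's y. The level cradle floor (ramp z = 34.8 mm) is 5 mm below the crest and runs from ramp x = 48 to the upright stop at x = 85.5 mm, 66 mm tall. A roll whose centre passes the crest drops in by itself and stays.
- graver: graver standing on its mushroom-shaped wooden handle (42 mm wide), brass collar and thin steel point upward, 99 mm tall, beside the ramp. Origin at the centre of its underside. Leave alone.
- jar: small amber glass jar with a metal cap, 48 mm diameter, 55 mm tall, beside the ramp. Origin at the centre of its underside. Leave alone.
- brush: small bench brush, 120 by 24 mm, 34 mm tall, lying bristles down beside the ramp; x along its length, origin at the centre of its underside. Leave alone.
There are look-alikes about, which are no part of the job. What is shaped like the plain_roll but green or purple is not meant.

How it is judged:
By the outcome, as a careful person would: the job done as asked, in the order asked, and still so for the second after the job is handed in, with the robot touching nothing.
It also fails if it takes over 40 s, if anything falls off the work surface, if the arm or the gripper's body presses on something with over 40 N, if the wrist force passes 120 N, or if a joint passes its speed limit or range.

## Working session

There is one attempt and no reset: what is moved stays moved. The work goes in short steps, Python scripts to look and compute and a shell command to move; the robot and the scene stay as the last step left them, time stands still between calls to the robot, and variables do not carry over. Pictures are saved under pics/ and viewed, at most 10 in all, crops included, and the job is handed in when it is done.

```bash
ls; mkdir -p pics; cat > h.py <<'E'
from plant import r, viewer
import numpy as np, cv2
from scipy.spatial.transform import Rotation as R
def cap(n,f):
    m=viewer.camera_model(n); p,d=viewer.capture(n)
    cv2.imwrite(f'pics/{f}.png',p[:,:,::-1]); np.savez(f'pics/{f}.npz',p=p,d=d,pose=m['pose'],k=[m['fovy'],m['cx'],m['cy']])
    return p,d,m
def world(f):
    z=np.load(f'pics/{f}.npz'); d=z['d']; fo,cx,cy=z['k']; h,w=d.shape; F=h/2/np.tan(np.radians(fo)/2)
    v,u=np.mgrid[:h,:w]; P=np.stack([(u-cx)/F*d,(v-cy)/F*d,d],-1)@z['pose'][:3,:3].T+z['pose'][:3,3]
    P[d==0]=np.nan; return P,z['p']
E
python3 - <<'E'
from h import *
a=cap('top','top1'); b=cap('side','side1')
cv2.imwrite('pics/both.png',cv2.resize(np.hstack([a[0],b[0]])[:,:,::-1],(800,300),interpolation=cv2.INTER_AREA))
for m in (a[2],b[2]): print(m['fovy'],m['cx'],m['cy'],np.round(m['pose'],2).tolist())
s=r.sense();print(s,r.grasp_offset)
E
```

```text
pics
55.6479625363338 258.950602743019 190.5704240758805 [[0.02, -0.99, 0.14, 455.61], [-1.0, -0.02, -0.01, 57.86], [0.01, -0.14, -0.99, 754.5], [0.0, 0.0, 0.0, 1.0]]
44.74700956910572 256.21492231077724 177.09936253348067 [[0.96, -0.18, 0.22, 297.9], [-0.29, -0.62, 0.73, -744.37], [0.0, -0.76, -0.65, 738.13], [0.0, 0.0, 0.0, 1.0]]
{'clock': 0.1, 'q': array([-1.25521006,  0.53710015, -0.00446008,  1.53877546,  0.00258989,
        1.067306  , -0.07120636]), 'qvel': array([ 0.00082882, -0.00123266,  0.00252614, -0.00262553,  0.00077258,
        0.00115223, -0.00034859]), 'joint_efforts': array([ 2.41695452e-03, -5.72078812e+01,  9.93638411e-01, -2.52231234e+01,
       -5.61923278e-02,  1.34931790e-02,  8.41837482e-05]), 'ee_pos': array([242.04689733, 602.92827553, 403.91951806]), 'ee_rot': array([ 1.89697077e-01,  9.81842346e-01, -7.84991656e-04, -1.02159002e-04]), 'contact_force': array([-0.3638751 , -0.77329145, -0.50130018]), 'wrist_torque': array([ 0.04460018, -0.02496559, -0.05577956]), 'grip_force': 0.0, 'finger_gap': 1.0016328046503202} 147.29999999999998
```

View pics/top1.png

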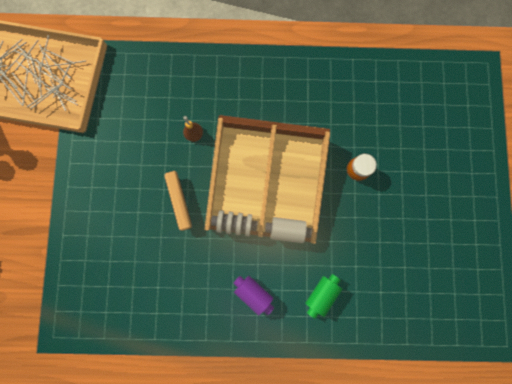

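View pics/side1.png

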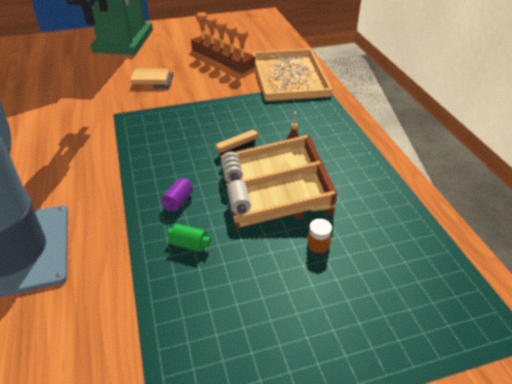

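The picture shows these candidates for the roll, as top-view pixels:
- Smooth steel roll in the right lane, (290,231).
- Grooved roll in the left lane, (235,224).
- Purple decoy, (254,296).
- Green decoy, (324,296).

I choose the smooth steel one at (290,231), which is in the y = -53 lane. The graver is at (193,130), the jar at (362,167) and the brush at (177,200). Next I'll fit the ramp pose and check the choice in a close crop.

```bash
cat > fit.py <<'E'
from h import *
from scipy.optimize import least_squares
t9=np.tan(.157)
def H(x,y):
    z=np.where(x<48,14+t9*(x+115),34.8); 
    deck=14+t9*(np.minimum(x,48)+115)
    a=np.abs(y); st=(a<4)|((a>102)&(a<110))
    z=np.where(st,deck+20,z); z=np.where(x>85.5,66,z)
    c=-106; dx=x-c; roll=(np.abs(dx)<22)&(np.abs(a-53)<32)
    z=np.where(roll,37.7+np.sqrt(np.maximum(484-dx**2,0)),z)
    return np.where((x<-123)|(a>110)|(x>101),0,z)
def res(p,Q):
    c,s=np.cos(p[2]),np.sin(p[2]); d=Q[:,:2]-p[:2]
    return np.clip(Q[:,2]-p[3]-H(c*d[:,0]+s*d[:,1],-s*d[:,0]+c*d[:,1]),-25,25)
def fit(f,p0,mask):
    P,_=world(f); Q=P[mask]; Q=Q[np.isfinite(Q).all(1)]
    rng=np.random.default_rng(0); f_=lambda p:np.abs(res(p,Q)).mean()
    from scipy.optimize import differential_evolution as DE
    return DE(f_,[(p0[0]-40,p0[0]+40),(p0[1]-40,p0[1]+40),(-.36,.36),(-5,5)],seed=0,tol=1e-6,maxiter=120)
if __name__=='__main__':
    P,_=world('top1')
    for n,(u,v) in dict(plain=(290,231),grv=(235,224),deckR=(295,180),mat=(290,330),stop=(300,129),jar=(362,167)).items(): print(n,np.round(P[v,u],1))
    m=np.zeros((384,512),bool); m[112:250,205:335]=1
    o=fit('top1',P[180,270,:2],m); print(o.x,o.fun)
    Ps,_=world('side1'); ms=(np.linalg.norm(Ps[...,:2]-o.x[:2],axis=-1)<125)
    o2=fit('side1',o.x[:2],ms); print(o2.x,o2.fun)
    im=cv2.imread('pics/top1.png')[200:330,200:350]; cv2.imwrite('pics/crop1.png',cv2.resize(im,None,fx=4,fy=4,interpolation=2))
E
python3 fit.py
```

```text
plain [476.8  -9.5  57.8]
grv [487.8  95.8  55.1]
deckR [580.  -20.9  32.3]
mat [283.  -17.1   1.2]
stop [675.9 -26.2  65.6]
jar [ 605.5 -150.3   54.1]
[ 5.90671540e+02  3.58758430e+01 -1.02762231e-01 -1.57770566e-01] 2.3753101521655973
[ 5.90376202e+02  3.23595922e+01 -1.04464268e-01 -1.11130825e+00] 6.576789529394274
```

View pics/crop1.png

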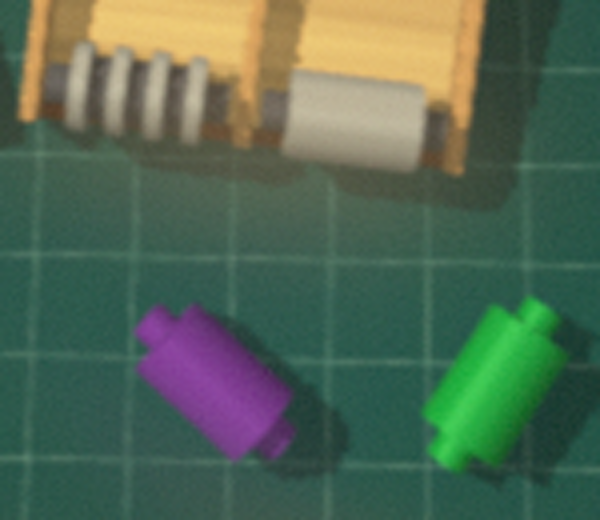

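The crop shows a smooth, ungrooved barrel at (355,118), so the choice holds. The ramp is at about (590.6, 34.5) with yaw -0.103. Next I turn the tool to line up with the ramp, close partway to a two-fingertip pusher, and travel high.

```bash
python3 -m crank '[[0,0,0,0,0,-0.07,0.75],[0,0,0,0,0,-0.07,0.75],[0,0,0,0,0,-0.07,0.75],[0,0,0,0,0,-0.068,0.75],[-20,-25,0,0,0,0,0.75],[-20,-30,0,0,0,0,0.75],[-20,-30,0,0,0,0,0.75],[-20,-30,0,0,0,0,0.75],[-20,-30,0,0,0,0,0.75],[-20,-30,0,0,0,0,0.75],[-20,-30,0,0,0,0,0.75],[-20,-30,0,0,0,0,0.75]]' 10
python3 -m crank '[[-15,-35,0,0,0,0,0.75],[-15,-35,0,0,0,0,0.75],[-15,-35,0,0,0,0,0.75],[-15,-35,0,0,0,0,0.75],[-10,-35,0,0,0,0,0.75],[-5,-35,0,0,0,0,0.75],[0,-35,0,0,0,0,0.75],[0,-35,0,0,0,0,0.75],[0,-35,0,0,0,0,0.75],[0,-30,0,0,0,0,0.75],[0,0,0,0,0,0,0.75],[0,0,0,0,0,0,0.75]]'
cat >> h.py <<'E'
O=np.array([590.6,34.5]); Y=-.103
def ramp(p):
    c,s=np.cos(Y),np.sin(Y); d=np.asarray(p)[:2]-O; return np.array([c*d[0]+s*d[1],-s*d[0]+c*d[1]])
def rep():
    s=r.sense(); Rm=R.from_quat(s['ee_rot']).as_matrix(); tip=s['ee_pos']+166*Rm[:,2]
    print('t',s['clock'],'tip ramp',ramp(tip).round(1),'z',tip[2].round(1),'yaw err',round(np.arctan2(Rm[1,1],Rm[0,1])-np.pi/2-Y,3),'tilt',Rm[:2,2].round(3),'gap',s['finger_gap'],'F',s['contact_force'].round(1),'q',s['q'].round(2))
E
python3 -c "from h import *;rep()"
```

```text
clock: 1.1
ee_pos: [377.4, 351.1, 404.5]
ee_rot: [0.052, 0.999, -0.0, -0.0]
contact_force: [-0.3, 0.0, -0.1]
finger_gap: 0.252
grip_force: 0.0
clock: 2.1
ee_pos: [415.5, 0.6, 404.7]
ee_rot: [0.054, 0.999, -0.0, -0.0]
contact_force: [-0.5, 0.8, -0.4]
finger_gap: 0.252
grip_force: 0.0
t 2.1 tip ramp [-170.7  -51.7] z 238.7 yaw err -0.005 tilt [-0. -0.] gap 0.25200839643200645 F [-0.5  0.8 -0.4] q [-0.31  0.13  0.22  2.13 -0.04  0.89  1.39]
```

```bash
python3 - <<'E'
from h import *
cap('wrist','w1'); P,p=world('w1')
def meas(f):
    P,p=world(f); G=p.astype(int); grey=(G.max(-1)-G.min(-1)<30)
    c,s=np.cos(Y),np.sin(Y); d=P[...,:2]-O; X=c*d[...,0]+s*d[...,1]; V=-s*d[...,0]+c*d[...,1]; Z=P[...,2]
    m=(abs(X+106)<30)&(V<-5)&(V>-102)&(Z>54)&(Z<64)
    print(f,'roll top: n',m.sum(),'x',np.median(X[m]),'y range',np.percentile(V[m],[1,99]),'zmax',np.percentile(Z[m],98))
    for lo,hi in((-118,-95),(-12,12),(95,118)):
        for xs in((-60,-30),(0,30)):
            k=(X>xs[0])&(X<xs[1])&(V>lo)&(V<hi); 
            if k.sum()<20: continue
            t=14+.1583*(np.mean(xs)+115); q=k&(Z>t+15)&(Z<t+26); print(' strip',lo,xs,q.sum(),np.percentile(V[q],[5,50,95]).round(1) if q.sum() else '')
    # decoys nearest edge
    k=(Z>20)&(X<-150)&(X>-260)&(abs(V+53)<90)&(Z<60); print(' decoy max x',np.percentile(X[k],99) if k.sum() else None)
for f in('top1','side1','w1'): meas(f)
E
```

```text
top1 roll top: n 498 x -105.95313965075665 y range [-83.13734792 -20.31238598] zmax 61.11789158738798
 strip -118 (-60, -30) 65 [-107.8 -104.1 -100.6]
 strip -118 (0, 30) 67 [-107.9 -104.2 -100.5]
 strip -12 (-60, -30) 61 [-2.2  1.4  5.1]
 strip -12 (0, 30) 63 [-2.3  1.3  4.9]
 strip 95 (-60, -30) 66 [103.6 106.9 110.7]
 strip 95 (0, 30) 68 [103.3 107.  111. ]
 decoy max x -191.00820586680635
side1 roll top: n 260 x -107.07875488665249 y range [-87.6788005  -23.14829905] zmax 60.377568425822304
 strip -118 (-60, -30) 54 [-112.2 -109.2 -104.7]
 strip -118 (0, 30) 53 [-112.5 -108.9 -103.9]
 strip -12 (-60, -30) 45 [-7.  -2.9  2.1]
 strip -12 (0, 30) 46 [-6.9 -3.5  1.5]
 strip 95 (-60, -30) 40 [ 98.6 101.9 109.7]
 strip 95 (0, 30) 37 [ 98.4 102.5 108.3]
 decoy max x -190.24873486204453
w1 roll top: n 840 x -109.38754308783723 y range [-82.48895653 -20.42035134] zmax 58.99162303538889
 strip 95 (-60, -30) 0 
 decoy max x -193.13303231129916
```

View pics/w1.png

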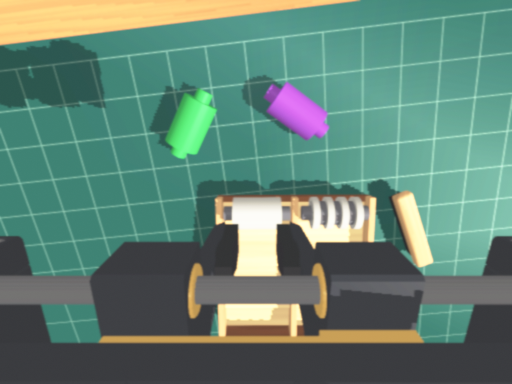

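The wrist picture shows the plain roll at (257,213), straight ahead of the fingers. The grooved roll is at (337,213), and the green (190,124) and purple (297,111) decoys are well behind. The top and wrist views agree on lane y within 1 mm. Descending behind the roll.

```bash
python3 -m crank '[[-8,0,0,0,0,0.005,0.75],[-7,-1,20,0,0,0,0.75],[0,0,35,0,0,0,0.75],[0,0,35,0,0,0,0.75],[0,0,35,0,0,0,0.75],[0,0,30,0,0,0,0.75],[0,0,25,0,0,0,0.75],[0,0,18,0,0,0,0.75],[0,0,12,0,0,0,0.75],[0,0,0,0,0,0,0.75],[0,0,0,0,0,0,0.75]]' >/dev/null
python3 -c "
from h import *;rep()
cap('side','side2');im=cv2.imread('pics/side2.png')[120:240,150:350];cv2.imwrite('pics/c2.png',cv2.resize(im,None,fx=3,fy=3))"
```

```text
t 3.0667 tip ramp [-155.4  -50.3] z 28.2 yaw err -0.004 tilt [-0.001  0.   ] gap 0.24655064981124364 F [-0.7 -0.3 -0.4] q [-0.2   0.57  0.12  2.22 -0.19  0.36  1.53]
```

View pics/c2.png

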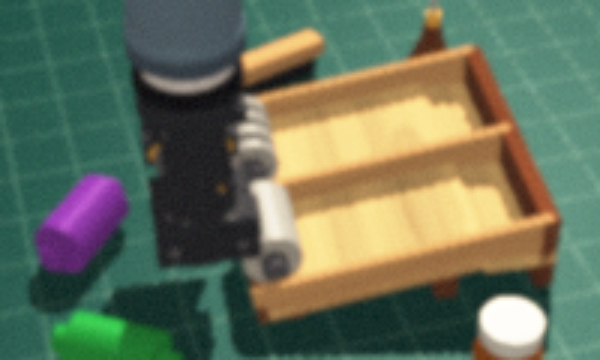

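Fingers are down behind the plain roll (crop 270,230), clear of the decoys. Closing in slowly.

```bash
python3 -m crank '[[-2,-0.5,0,0,0,0,0.75],[-3,-0.5,0,0,0,0.004,0.75],[-3,-0.5,0,0,0,0,0.75],[-2,-0.5,0,0,0,0,0.75],[-2,0,0,0,0,0,0.75],[-1,0,0,0,0,0,0.75],[-1,0,0,0,0,0,0.75],[-1,0,0,0,0,0,0.75],[-1,0,0,0,0,0,0.75],[-1,0,0,0,0,0,0.75],[0,0,0,0,0,0,0.75]]' 
python3 -c "from h import *;rep()"
```

```text
clock: 4.03
ee_pos: [447.4, -4.5, 194.7]
ee_rot: [0.056, 0.998, -0.0, -0.0]
contact_force: [-0.4, 0.3, -0.2]
finger_gap: 0.25
grip_force: 0.0
t 4.0333 tip ramp [-138.5  -53.5] z 28.7 yaw err -0.01 tilt [-0. -0.] gap 0.25002837872597267 F [-0.4  0.3 -0.2] q [-0.19  0.59  0.13  2.18 -0.18  0.39  1.54]
```

```bash
python3 -m crank '[[-1,0,0,0,0,-0.005,0.75],[-1,0,0,0,0,-0.005,0.75],[-1,0,0,0,0,0,0.75],[-1,0,0,0,0,0,0.75],[-1,0,0,0,0,0,0.75],[-1,0,0,0,0,0,0.75],[-1,0,-0.2,0,0,0,0.75],[-1,0,-0.2,0,0,0,0.75]]' 
python3 -c "from h import *;rep()"
```

```text
clock: 4.7
ee_pos: [455.3, -5.4, 195.1]
ee_rot: [0.051, 0.999, -0.0, -0.0]
contact_force: [-3.6, 0.4, 2.2]
finger_gap: 0.246
grip_force: 2.2
t 4.7 tip ramp [-130.5  -53.6] z 29.1 yaw err 0.0 tilt [-0. -0.] gap 0.24625043795085055 F [-3.6  0.4  2.2] q [-0.19  0.59  0.12  2.16 -0.18  0.4   1.55]
```

```bash
python3 -m crank '[[-1.5,0,-0.2,0,0,0,0.75],[-2,0,-0.3,0,0,0,0.75],[-2,0,-0.3,0,0,0,0.75],[-2,0,-0.3,0,0,0,0.75],[-2,0,-0.3,0,0,0,0.75],[-2,0,-0.3,0,0,0,0.75],[-2,0,-0.3,0,0,0,0.75],[-2,0,-0.3,0,0,0,0.75],[-2,0,-0.3,0,0,0,0.75],[-2,0,-0.3,0,0,0,0.75],[-1.5,0,-0.2,0,0,0,0.75],[-1,0,-0.1,0,0,0,0.75]]' 
cat > roll.py <<'E'
import sys
from h import *
rep(); cap('side',sys.argv[1]); P,p=world(sys.argv[1]); p=p.astype(int)
c,s=np.cos(Y),np.sin(Y); d=P[...,:2]-O; X=c*d[...,0]+s*d[...,1]; V=-s*d[...,0]+c*d[...,1]; Z=P[...,2]
deck=14+.1583*(np.minimum(X,48)+115)
m=(abs(V+55)<40)&(X>-115)&(X<84)&(Z>deck+25)&(p.max(-1)-p.min(-1)<40)&(p.min(-1)>90)
q=np.c_[X[m],V[m],Z[m]]
if len(q):
    for lo,hi in((-90,-70),(-70,-50),(-50,-25)):
        k=q[(q[:,1]>lo)&(q[:,1]<hi)]
        if len(k)>8: t=k[k[:,2]>np.percentile(k[:,2],98)-2]; print((lo,hi),len(k),'top x',np.median(t[:,0]).round(1),'xmax',np.percentile(k[:,0],98).round(1),'ztop',np.percentile(k[:,2],98).round(1))
    print('y range',np.percentile(q[:,1],[1,99]).round(1))
im=cv2.imread(f'pics/{sys.argv[1]}.png')[110:240,150:350];cv2.imwrite(f'pics/{sys.argv[1]}c.png',cv2.resize(im,None,fx=3,fy=3))
E
python3 roll.py s3
```

```text
clock: 5.7
ee_pos: [477.5, -7.6, 198.4]
ee_rot: [0.051, 0.999, -0.0, 0.0]
contact_force: [-3.3, -0.1, 2.4]
finger_gap: 0.251
grip_force: 2.1
t 5.7 tip ramp [-108.1  -53.5] z 32.4 yaw err 0.0 tilt [ 0.001 -0.   ] gap 0.25056452675857 F [-3.3 -0.1  2.4] q [-0.18  0.61  0.13  2.11 -0.18  0.44  1.55]
(-90, -70) 109 top x -112.1 xmax -60.9 ztop 458.2
(-70, -50) 62 top x -114.4 xmax -76.1 ztop 471.3
(-50, -25) 18 top x -84.9 xmax -63.1 ztop 406.6
y range [-94.5 -24.3]
```

View pics/s3c.png

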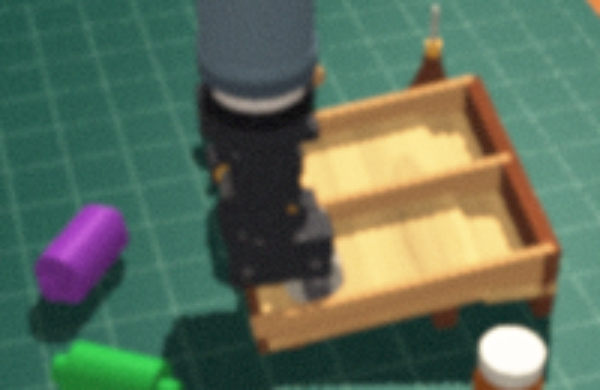

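The roll is at about (320,280) in the crop, ahead of and touching the fingertips, and square in its lane. The force is steady at about 3 N. Continuing up the slope.

```bash
python3 -m crank '[[-1.5,0,-0.2,0,0,0,0.75],[-2.5,0,-0.4,0,0,0,0.75],[-2.5,0,-0.4,0,0,0,0.75],[-2.5,0,-0.4,0,0,0,0.75],[-2.5,0,-0.4,0,0,0,0.75],[-2.5,0,-0.4,0,0,0,0.75],[-2.5,0,-0.4,0,0,0,0.75],[-2.5,0,-0.4,0,0,0,0.75],[-2.5,0,-0.4,0,0,0,0.75],[-2.5,0,-0.4,0,0,0,0.75],[-2.5,0,-0.4,0,0,0,0.75],[-2.5,0,-0.4,0,0,0,0.75]]' >/dev/null
python3 -c "from h import *;rep()"
python3 -m crank '[[-2.5,0,-0.4,0,0,0,0.75],[-2.5,0,-0.4,0,0,0,0.75],[-2.5,0,-0.4,0,0,0,0.75],[-2.5,0,-0.4,0,0,0,0.75],[-2.5,0,-0.4,0,0,0,0.75],[-2.5,0,-0.4,0,0,0,0.75],[-2.5,0,-0.4,0,0,0,0.75],[-2.5,0,-0.4,0,0,0,0.75],[-2.5,0,-0.4,0,0,0,0.75],[-2.5,0,-0.4,0,0,0,0.75],[-2,0,-0.3,0,0,0,0.75],[-1,0,-0.2,0,0,0,0.75]]' >/dev/null
python3 roll.py s4
```

```text
t 6.75 tip ramp [-79.3 -53.5] z 37.0 yaw err 0.0 tilt [ 0. -0.] gap 0.2516189023160707 F [-4.2 -0.1  2.6] q [-0.18  0.63  0.14  2.03 -0.17  0.49  1.55]
t 7.75 tip ramp [-50.8 -53.5] z 41.6 yaw err 0.0 tilt [ 0.001 -0.   ] gap 0.25344469297419403 F [-3.9 -0.1  2.4] q [-0.17  0.65  0.14  1.96 -0.17  0.54  1.56]
(-90, -70) 185 top x -67.3 xmax -19.3 ztop 469.5
(-70, -50) 62 top x -63.4 xmax -15.7 ztop 469.6
(-50, -25) 14 top x -29.0 xmax -15.1 ztop 414.7
y range [-94.8 -26.1]
```

View pics/s4c.png

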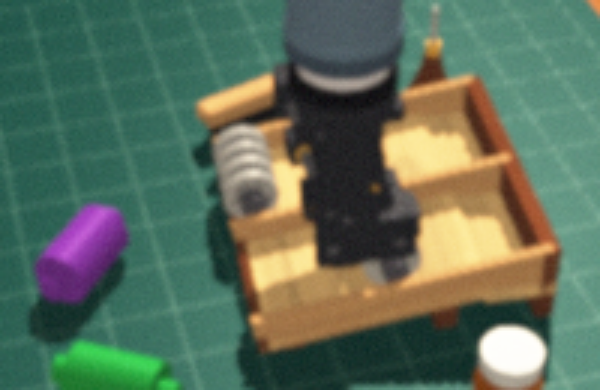

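The roll at crop (395,265) is still in front of the tips and square, with force about 4 N. The grooved roll at (245,170) has not moved. Continuing.

```bash
python3 -m crank '[[-1.5,0,-0.2,0,0,0,0.75],[-2.5,0,-0.4,0,0,0,0.75],[-2.5,0,-0.4,0,0,0,0.75],[-2.5,0,-0.4,0,0,0,0.75],[-2.5,0,-0.4,0,0,0,0.75],[-2.5,0,-0.4,0,0,0,0.75],[-2.5,0,-0.4,0,0,0,0.75],[-2.5,0,-0.4,0,0,0,0.75],[-2.5,0,-0.4,0,0,0,0.75],[-2.5,0,-0.4,0,0,0,0.75],[-2.5,0,-0.4,0,0,0,0.75],[-2.5,0,-0.4,0,0,0,0.75]]' >/dev/null
python3 -c "from h import *;rep()"
python3 -m crank '[[-2.5,0,-0.3,0,0,0,0.75],[-2.5,0,-0.3,0,0,0,0.75],[-2.5,0,-0.3,0,0,0,0.75],[-2.5,0,-0.3,0,0,0,0.75],[-2.5,0,-0.3,0,0,0,0.75],[-2.5,0,-0.3,0,0,0,0.75],[-2.5,0,-0.3,0,0,0,0.75],[-2.5,0,-0.3,0,0,0,0.75],[-2.5,0,-0.3,0,0,0,0.75],[-2.5,0,-0.3,0,0,0,0.75],[-2,0,-0.2,0,0,0,0.75],[-2,0,0,0,0,0,0.75]]' >/dev/null
python3 roll.py s5
```

```text
t 8.8 tip ramp [-22.2 -53.5] z 46.1 yaw err 0.0 tilt [ 0. -0.] gap 0.2498388140149491 F [-4.1  0.3  2.6] q [-0.16  0.67  0.15  1.89 -0.17  0.59  1.56]
t 9.8 tip ramp [  6.8 -53.5] z 49.3 yaw err 0.0 tilt [ 0. -0.] gap 0.2526415135104966 F [-4.7  1.4  2.2] q [-0.15  0.7   0.15  1.81 -0.17  0.64  1.56]
(-90, -70) 184 top x -15.1 xmax 36.5 ztop 468.5
(-70, -50) 72 top x -10.0 xmax 13.0 ztop 466.9
(-50, -25) 21 top x 24.7 xmax 43.5 ztop 424.8
y range [-94.7 -25.1]
```

```bash
python3 -m crank '[[-1.5,0,0,0,0,0,0.75],[-1.5,0,0,0,0,0,0.75],[-1.5,0,0,0,0,0,0.75],[-1.5,0,0,0,0,0,0.75],[-1.5,0,0,0,0,0,0.75],[-1.5,0,0,0,0,0,0.75],[-1.5,0,0,0,0,0,0.75]]' |grep force
python3 -c "from h import *;rep()"
python3 -m crank '[[-1.5,0,0,0,0,0,0.75],[-1.5,0,0,0,0,0,0.75],[-1.5,0,0,0,0,0,0.75]]' |grep force
python3 -c "from h import *;rep()"
python3 -m crank '[[-1.5,0,0,0,0,0,0.75],[-1.5,0,0,0,0,0,0.75],[-1.5,0,0,0,0,0,0.75]]' |grep force
python3 roll.py s6
```

```text
contact_force: [-0.2, -1.1, 0.4]
grip_force: 0.0
t 10.4333 tip ramp [ 18.5 -53.4] z 49.6 yaw err 0.0 tilt [ 0.003 -0.   ] gap 0.2457920532235822 F [-0.2 -1.1  0.4] q [-0.15  0.72  0.15  1.78 -0.17  0.65  1.56]
contact_force: [-0.1, 0.2, 0.2]
grip_force: 0.0
t 10.6833 tip ramp [ 22.  -53.5] z 49.3 yaw err 0.0 tilt [ 0.001 -0.   ] gap 0.25363989445038243 F [-0.1  0.2  0.2] q [-0.15  0.72  0.15  1.77 -0.17  0.66  1.56]
contact_force: [-0.0, 0.8, 0.4]
grip_force: 0.0
t 10.9333 tip ramp [ 26.2 -53.5] z 49.2 yaw err 0.0 tilt [ 0. -0.] gap 0.25497490840540854 F [-0.   0.8  0.4] q [-0.15  0.73  0.15  1.76 -0.17  0.67  1.56]
(-90, -70) 175 top x 2.1 xmax 57.0 ztop 467.9
(-70, -50) 67 top x 8.6 xmax 62.2 ztop 465.3
(-50, -25) 20 top x 45.4 xmax 60.1 ztop 421.1
y range [-94.7 -24.1]
```

View pics/s6c.png

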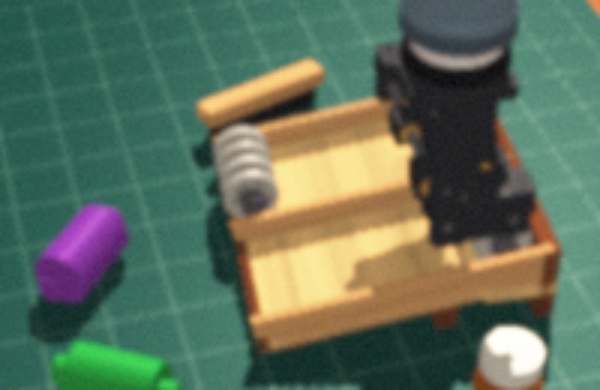

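The force fell to zero past the crest, and the roll now shows at crop (505,243) by the stop, so it has dropped in. I'll back the hand off and up, then check.

```bash
python3 -m crank '[[2,0,0,0,0,0,0.75],[6,0,-2,0,0,0,0.75],[10,0,-10,0,0,0,0.75],[10,0,-25,0,0,0,0.75],[20,0,-35,0,0,0,0.75],[30,0,-35,0,0,0,0.75],[35,0,-35,0,0,0,0.75],[35,0,-20,0,0,0,0.75],[35,0,0,0,0,0,0.75],[35,0,0,0,0,0,0.75],[0,0,0,0,0,0,0.75],[0,0,0,0,0,0,0.75]]' |grep force
python3 - <<'E'
from h import *
rep()
c,s=np.cos(Y),np.sin(Y)
for n in('top','side'):
    cap(n,n+'_f'); P,p=world(n+'_f'); d=P[...,:2]-O; X=c*d[...,0]+s*d[...,1]; V=-s*d[...,0]+c*d[...,1]; Z=P[...,2]; p=p.astype(int)
    m=(X>35)&(X<84)&(V>-97)&(V<-10)&(Z>70)&(Z<90)
    t=m&(Z>np.percentile(Z[m],95)-1.5) if m.sum() else m
    print(n,m.sum(),'top x',np.median(X[t]),'z',np.percentile(Z[m],95) if m.sum() else None,'y',np.percentile(V[m],[1,99]) if m.sum() else None)
a=cv2.imread('pics/top_f.png')[105:255,150:400]; b=cv2.imread('pics/side_f.png')[110:260,150:400]
cv2.imwrite('pics/fin.png',cv2.resize(np.hstack([a,b]),(800,240),interpolation=2))
E
```

```text
contact_force: [0.1, 0.1, -0.4]
grip_force: 0.0
t 11.9833 tip ramp [-185.7  -53.6] z 202.5 yaw err 0.001 tilt [-0.     0.001] gap 0.2518288021294477 F [ 0.1  0.1 -0.4] q [-0.3   0.16  0.2   2.2  -0.05  0.78  1.41]
top 567 top x 63.488418007150955 z 79.45553145062118 y [-83.14567429 -20.0749846 ]
side 308 top x 63.52735726763119 z 78.74433285209282 y [-87.59332249 -22.77996649]
```

View pics/fin.png

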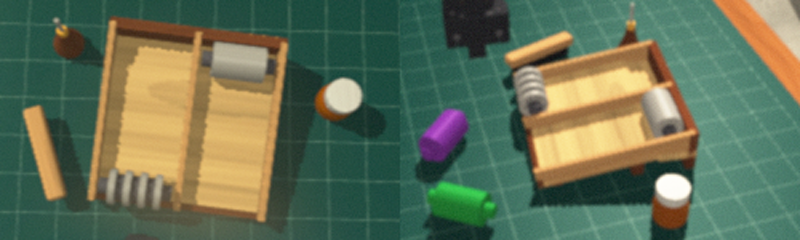

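The plain roll sits in the cradle at (238,62) in the left half: measured x 63.5 and top z about 79, against an expected 62.7 ± 1 and 78.8. The grooved roll (138,188), jar, graver, brush and decoys have not moved, and the hand is clear.

```bash
python3 -c "from plant import r;print(r.hand_in())"
```

```text
the job is handed in; nothing more can be done
None
```

The plain roll was pushed steadily up its lane into the cradle against the stop, the grooved roll and everything else was left where it was, and the job was handed in with the hand clear at about 12 s.

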